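# Set the bee hive's entrance disc to ventilation

### The job

The small wooden bee hive lies on its back on the bench, its round four-way entrance disc facing up. With your fingertips, gently push the disc's orange tab round, either way, until the ventilation grille (the cluster of small holes ringed in blue) clicks in over the entrance, square to the black arrow painted on the hive, then let go. Only push: do not lift, tip or shift the hive, and leave the tin of screws on it and the things beside it where they are.

Things in the scene. Friction and masses are not known exactly. Their poses are not given: they have to be found in the camera images.
- hive: Small mating hive of pale pine, about 2.4 kg, loose on the bench, lying on its back: 250 mm along x, 190 mm along y, its front board facing up as a level top 150 mm above the bench. Origin at the centre of its underside on the bench; its x axis points from its roof towards its floor, z up. The lid (38 mm thick, metal-covered) is at the -x end and rises 12 mm above the front board.
- disc (a joint): Turning angle of the entrance disc, rad, counter-clockwise from above positive, any number of turns. 0 (or a whole number of turns) is ventilation over the entrance; +1.57: yellow (queen excluder); 3.14: green (open); -1.57: red (closed). Friction (about 0.5 N at the tab) holds the disc wherever it is left; within about 4 degrees of each of the four settings a sprung ball draws it in with a click. 2 to 4 N at the tab carries it into or over a click. No end stops.
- pivot (a point): Point on the disc's axis, on the disc's upper face, 154 mm above the bench, 40 mm from the hive's centre along hive +x. The disc is a flat grey metal sheet of 124 mm diameter and 3 mm thickness; its centre screw head stands 5 mm above it.
- entrance (a point): Centre of the hive's 26 mm entrance hole, given at the height of the disc's upper face: 32 mm from the pivot along hive +x, under the disc. A flat black arrowhead painted on the front board just beyond the rim, 66 to 80 mm from the pivot along hive +x, points at it.
- vent (a point): Centre of the ventilation grille on the disc's upper face: 18 small holes inside a blue enamel ring of 36 mm diameter, 32 mm from the pivot. Turns with the disc. (The other rings: red round blank metal, green round one 24 mm hole, yellow round three slots.)
- tab: The upright orange tab near the disc's rim: 24 mm long radially with rounded ends, 8 mm thick across (the faces to push), 18 mm high. Origin at the centre of its foot on the disc's upper face, 50 mm from the pivot; its x axis points radially outward. Turns with the disc; seen from above it stands 135 degrees clockwise from the ventilation grille.
- tin: Closed round tin of screws, 46 mm diameter, 24 mm high, 90 g, standing loose on the hive's front board near the lid. Origin at the centre of its underside. To be left alone.
- screwdriver: Screwdriver with a yellow handle, 200 mm long, lying on the bench beside the hive. Origin under its middle. To be left alone.
- cup: Orange plastic cup, 72 mm across the rim, 95 mm high, standing on the bench. Origin at the centre of its foot. To be left alone.
- glue: White glue bottle with a red cap, 52 mm diameter, 140 mm high, standing on the bench. Origin at the centre of its foot. To be left alone.

How it is judged:
By the outcome, as a careful person would: the job done as asked, in the order asked, and still so for the second after the job is handed in, with the robot touching nothing.
It also fails if it takes over 51 s, if anything falls off the work surface, if the arm or the gripper's body presses on something with over 40 N, if the wrist force passes 120 N, or if a joint passes its speed limit or range.

### The arm

A 6-joint arm with a two-finger parallel gripper is mounted at the origin on the work surface. World frame = base frame: x ahead of the robot, y to its left, z up, the work surface at z = 0. Lengths are in m, angles in rad, forces in N, time in s.
With the tool pointing down it reaches from about 0.325 to 0.85 m from the base axis. Payload 4.4 kg.
Tool frame: the origin (TCP) lies at the very end of the fingers, on their centre line; the grasp point (between the pads) lies 19 mm behind it (env.pinch_z is the distance from the TCP to the grasp point, in m); z points along the fingers, y is the line along which they close (so a half turn about z gives the same grasp; the last joint's range is limited). The gripper opens to 94 mm and grips with 3 to 60 N. Pads are 16 mm wide; open, the fingers measure 119 mm over their backs; the gripper's body (75 mm by 177 mm) begins 78 mm behind the grasp point.
Start: joints at [0.951, 0.207, 1.542, -0, 1.393, -0.15], TCP at [0.26, 0.513, 0.205] pointing down, gripper open.
Joint ranges: [-2.73, 2.73], [-0.86, 2.22], [0.23, 2.46], [-1.11, 4.25], [0.08, 2.63], [-2.82, 2.82]. Speed limits (rad/s): [2.79, 2.79, 3.14, 3.14, 3.14, 3.14].

### API

Orientations are given as [roll, pitch, yaw] about the fixed x, y, z axes, in that order (R = Rz(yaw) Ry(pitch) Rx(roll)).
In Python, from cell import env gives the robot as it stands. The module is installed in compiled form; this text tells all that it offers.
- The arm moves only by the shell command python3 -m inch 'ROWS' [OPENING] [FORCE]. ROWS is a JSON object of lists of equal length, an entry for each row: "offset": the shift along the tool's x, y, z in mm, a list of three; "yaw": the turn about the tool's z in rad. A call has exactly 5 rows; each row shifts and turns the commanded pose from where the row before left it, along the tool's axes as they then stand; what a row does not reach is not made up. A row lasts 1/10 s, in which the tool goes at most 50 mm and 8.59 degrees, less where a joint would pass 70% of its speed; a pose out of reach is approached as far as the arm can. A call with a gripper value outside its range is refused whole. OPENING is the closure, from -1 (fully open) to 1 (shut), set as the call begins (- or left out, the last holds). The fingers move at their own pace and stop on an object; FORCE is the grip in N (left out, the last holds). Time passes only in rows, so rows that do not move let the fingers close, or fill a call up. It gives the time, the measured TCP pose, the force, the opening and the grip force at its end, in the units of the state.
- env.get_state(): the state, without advancing time (a new reading comes with each control period).
- env.get_image(name): name is "side" or "top"; returns a dict with "image" (420x560x3 uint8, red, green, blue), "camera_matrix" (3x3 intrinsics, pixels), "k1" (the pictures are not rectified: a ray, as slopes to the right and down, at radius r is drawn at 1 + k1 r^2 times it, then the intrinsics apply), "origin" and "orientation" of the camera in the world. Camera axes: x right, y up, looking along -z (the intrinsics and any distortion apply to the point x, -y, -z); pixel columns grow to the right and rows downward; lengths in m; the calibration is good to about 2 mm. A picture is of the moment at which its call begins. There is no depth.
- env.sign_off(): hands the job in; it is judged then, once.
Trained networks look in the newest picture that a camera, given by its name, has taken for a name from the list of things; names that differ only in an ending like _2 or _b are one class to them, and where a whole thing is asked for, a point or a joint stands for the part that bears it (a point fixed in the world has none). Each returns a list of dicts, best first, with "confidence" (0 to 1); they miss things now and then, are a little off and sometimes report something else, mostly with a low value. They report only what shows in the picture. A call takes as long as a camera call.
- env.outline_of(label, camera): "mask" (420x560 bool, what is visible of it) and "box" ([left, top, right, bottom] in pixels, round what is visible of it).
- env.spot_point(label, camera): "xy" ([column, row] in pixels: a listed point, or the origin of a listed thing).
The state is a dict: "t": time; "q": joint angles; "dq": joint speeds; "joint_torque": joint torques, N m; "ee_pos": TCP position; "eef_rot": TCP orientation; "contact_force": force on the tool from outside, world axes, zero at the start; "ft_torque": the same for the moment, N m; "grip_width": finger opening in m; "gripper_force": force on a finger pad.
Only numpy, scipy, OpenCV 4.12 (cv2) and the standard library are available. Lean on these libraries where they do the work, as an engineer would, in place of code of your own. Each camera call takes 0.05 s, during which the arm holds its last target. There are 200 camera calls.

## Working session

There is one attempt and no reset: what is moved stays moved. The work goes in short steps, Python scripts to look and compute and a shell command to move; the robot and the scene stay as the last step left them, time stands still between calls to the robot, and variables do not carry over. Pictures are saved under pics/ and viewed, at most 10 in all, crops included, and the job is handed in when it is done.

```bash
mkdir -p pics; cat > h.py <<'E'
import numpy as np, cv2
from cell import env
from scipy.spatial.transform import Rotation as R
def rot(o):
    o=np.array(o,float)
    if o.shape==(3,3): return o
    return R.from_euler('xyz',o).as_matrix() if o.size==3 else R.from_quat(o).as_matrix()
def ray(im,xy):
    K=np.array(im['camera_matrix']); d=np.array([(xy[0]-K[0,2])/K[0,0],(xy[1]-K[1,2])/K[1,1]])
    u=d.copy()
    for _ in range(30): u=d/(1+im['k1']*(u@u))
    return np.array(im['origin']),rot(im['orientation'])@np.array([u[0],-u[1],-1])
def atz(im,xy,z):
    o,d=ray(im,xy); return o+d*(z-o[2])/d[2]
def tri(a,pa,b,pb):
    (o1,d1),(o2,d2)=ray(a,pa),ray(b,pb)
    s=np.linalg.lstsq(np.c_[d1,-d2],o2-o1,rcond=None)[0]
    p,q=o1+s[0]*d1,o2+s[1]*d2
    return (p+q)/2,np.linalg.norm(p-q)
E
python3 - <<'E'
from h import *
np.set_printoptions(precision=4,suppress=True)
ims={c:env.get_image(c) for c in('top','side')}
for c in ims:
    cv2.imwrite(f'pics/{c}0.png',ims[c]['image'][:,:,::-1]); print(c,ims[c]['origin'],ims[c]['orientation'],ims[c]['k1'])
H=dict(pivot=.154,entrance=.154,vent=.154,tab=.154,hive=0,tin=.15,cup=0,glue=0,screwdriver=0)
for n,z in H.items():
    r={c:env.spot_point(n,c) for c in ims}
    for c in ims:
        if r[c]: print(n,c,np.array(r[c][0]['xy']),round(r[c][0]['confidence'],2),atz(ims[c],r[c][0]['xy'],z),len(r[c]))
    if r['top'] and r['side']: print('   tri',tri(ims['top'],r['top'][0]['xy'],ims['side'],r['side'][0]['xy']))
s=env.get_state(); print(s['t'],s['ee_pos'],s['eef_rot'],s['grip_width'])
E
```

```text
top [0.3866 0.0075 1.2772] [ 0.0965 -0.0285 -1.5752] -0.013679362043350182
side [ 0.0627 -0.7152  0.9202] [ 0.8002 -0.0129 -0.5305] 0.031329600199701976
pivot top [317.3 168.7] 0.92 [ 0.6014 -0.1093  0.154 ] 1
pivot side [335.7 206.4] 0.91 [ 0.5893 -0.1169  0.154 ] 1
   tri (array([ 0.6006, -0.1089,  0.1423]), np.float64(0.006626126744521811))
entrance top [320.7 153.9] 0.64 [ 0.6381 -0.1181  0.154 ] 1
entrance side [348.7 200.2] 0.87 [ 0.6355 -0.1147  0.154 ] 2
   tri (array([ 0.6359, -0.1169,  0.156 ]), np.float64(0.0038038002971128304))
vent top [331.6 165. ] 0.87 [ 0.6106 -0.1444  0.154 ] 1
vent side [346.1 210.3] 0.79 [ 0.6051 -0.1434  0.154 ] 1
   tri (array([ 0.6085, -0.1433,  0.1528]), np.float64(0.005140696467479417))
tab top [309.7 191.9] 0.63 [ 0.5443 -0.0902  0.154 ] 1
tab side [319.  207.7] 0.38 [ 0.5464 -0.0984  0.154 ] 1
   tri (array([ 0.5478, -0.0921,  0.1475]), np.float64(0.005784895416669441))
hive top [310.7 194.5] 0.89 [ 0.5587 -0.1062  0.    ] 1
hive side [316.6 245.1] 0.69 [ 0.5478 -0.1038  0.    ] 1
   tri (array([ 0.5542, -0.104 , -0.0025]), np.float64(0.010676945389416527))
tin top [331.2 220.3] 0.63 [ 0.4754 -0.142   0.15  ] 1
cup top [129.3 178.6] 0.9 [0.603  0.3911 0.    ] 1
cup side [257.9 153.4] 0.64 [0.6059 0.386  0.    ] 1
   tri (array([ 0.6057,  0.3912, -0.0035]), np.float64(0.004838802217047473))
glue top [114.  251.8] 0.82 [0.4033 0.4268 0.    ] 1
glue side [206.5 166.5] 0.66 [0.4055 0.4078 0.    ] 1
   tri (array([ 0.4077,  0.4304, -0.0166]), np.float64(0.009086487807946832))
screwdriver top [427.7 231.4] 0.93 [ 0.4559 -0.4287  0.    ] 1
screwdriver side [365.9 349.6] 0.82 [ 0.4691 -0.4345  0.    ] 3
   tri (array([ 0.4617, -0.4321,  0.0019]), np.float64(0.013954606315118145))
1.0 [0.2603 0.5127 0.2054] [-3.1416  0.      2.6719] 0.09368170358997524
```

```bash
python3 - <<'E'
import cv2,numpy as np
a=cv2.imread('pics/top0.png')[110:270,240:400]; b=cv2.imread('pics/side0.png')[140:300,240:400]
cv2.imwrite('pics/crop0.png',np.hstack([cv2.resize(a,(400,400),interpolation=cv2.INTER_CUBIC),cv2.resize(b,(400,400),interpolation=cv2.INTER_CUBIC)]))
E
```

```text
(no output)
```

View pics/crop0.png

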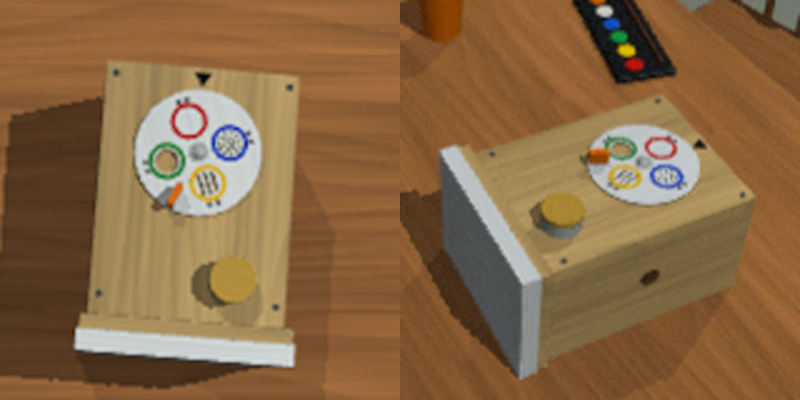

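The crops show the disc centre at top-crop (198,152). The blue ring is at (230,142), to the right (-y), and red is under the arrow side. The orange tab is at (172,195), lower left, and the tin at (232,280), lower right. The short way is about 70° counter-clockwise. Next I'll measure the rings and tab precisely.

```bash
cat > m.py <<'E'
from h import *
np.set_printoptions(precision=4,suppress=True)
def measure(cams=('top','side'),verbose=1):
    ims={c:env.get_image(c) for c in cams}; out={}
    rng=dict(blue=[(110,125)],green=[(55,85)],yellow=[(19,30)],red=[(172,180),(0,4)],orange=[(6,15)])
    for c,im in ims.items():
        hsv=cv2.cvtColor(im['image'],cv2.COLOR_RGB2HSV).astype(int); v,u=np.mgrid[:420,:560]
        # pixel -> plane z=.154, keep the disc only
        H={n:[] for n in rng}
        for vv in range(140,260):
            for uu in range(270,400):
                h,s,val=hsv[vv,uu]
                if s<100 or val<70: continue
                for n,l in rng.items():
                    if any(a<=h<=b for a,b in l):
                        z=.163 if n=='orange' else .154
                        p=atz(im,(uu,vv),z)
                        if np.hypot(*(p[:2]-[.602,-.111]))<(.075 if n=='orange' else .054) and (n!='orange' or s>190): H[n].append(p[:2])
        out[c]={n:(np.ptp(np.array(p),axis=0)/2+np.min(p,axis=0),len(p),np.mean(p,axis=0)) for n,p in H.items() if len(p)>3}
        for n,p in out[c].items():
            if verbose: print(c,n,p)
    return ims,out
E
python3 - <<'E'
from m import *
ims,o=measure()
for c in o:
    P={n:(o[c][n][0]) for n in o[c]}
    if all(k in P for k in('blue','green','yellow','red')):
        g={'blue':0,'yellow':-90,'green':180,'red':90}
        # ring offsets: yellow sits where vent is at +90 -> yellow at -90 relative to vent
        pv=(P['blue']+P['green']+P['red']+P['yellow'])/4
        print(c,'pivot',pv,[(n,round(np.degrees(np.arctan2(*(P[n]-pv)[::-1]))-g[n],1),round(np.hypot(*(P[n]-pv)),4)) for n in g])
        t=o[c]['orange'][2]-pv if 'orange' in o[c] else None
        if t is not None: print(' tab ang',np.degrees(np.arctan2(t[1],t[0])),np.hypot(*t))
for c in ims:
    m=env.outline_of('disc',c)
    if m:
        cnt=max(cv2.findContours(m[0]['mask'].astype(np.uint8),0,1)[0],key=len)[:,0]
        print(c,m[0]['box'])
# hive yaw from arrow: dark pixels near
for c,im in ims.items():
    g=im['image'].max(2); pts=[]
    for v in range(120,240):
        for u in range(280,400):
            if g[v,u]<70:
                p=atz(im,(u,v),.15)[:2]
                if .06<np.hypot(*(p-[.602,-.111]))<.09 and p[0]>.65: pts.append(p)
    print(c,'arrow',len(pts),np.mean(pts,axis=0) if pts else '')
E
```

```text
top blue (array([ 0.6069, -0.1441]), 56, array([ 0.6066, -0.1444]))
top green (array([ 0.5895, -0.0828]), 44, array([ 0.5885, -0.0823]))
top yellow (array([ 0.5723, -0.107 ]), 112, array([ 0.5762, -0.1044]))
top red (array([ 0.6279, -0.104 ]), 62, array([ 0.6291, -0.1049]))
top orange (array([ 0.5537, -0.089 ]), 18, array([ 0.5541, -0.0895]))
side blue (array([ 0.6056, -0.1428]), 43, array([ 0.6056, -0.1429]))
side green (array([ 0.589 , -0.0809]), 16, array([ 0.5895, -0.0784]))
side yellow (array([ 0.5721, -0.1061]), 65, array([ 0.5733, -0.109 ]))
side red (array([ 0.6283, -0.1025]), 31, array([ 0.6298, -0.1015]))
side orange (array([ 0.5534, -0.087 ]), 36, array([ 0.5534, -0.0872]))
top pivot [ 0.5991 -0.1095] [('blue', np.float64(-77.4), np.float64(0.0355)), ('yellow', np.float64(264.8), np.float64(0.027)), ('green', np.float64(-70.2), np.float64(0.0284)), ('red', np.float64(-79.2), np.float64(0.0293))]
 tab ang 156.09356461737653 0.049243496760001414
side pivot [ 0.5987 -0.1081] [('blue', np.float64(-78.9), np.float64(0.0354)), ('yellow', np.float64(265.9), np.float64(0.0267)), ('green', np.float64(-70.3), np.float64(0.0289)), ('red', np.float64(-79.2), np.float64(0.0301))]
 tab ang 155.23994241484314 0.04993010717418718
top [292.8, 148.7, 340.6, 198.5]
side [315.7, 189.7, 358.6, 220.9]
top arrow 12 [ 0.6719 -0.1191]
side arrow 7 [ 0.6719 -0.1175]
```

```bash
python3 -m inch '{"offset":[[-36,-25,-2],[-36,-25,-2],[-36,-25,-2],[-36,-25,-2],[-36,-25,-2]],"yaw":[0,0,0,0,0]}' 1 5
python3 -m inch '{"offset":[[-36,-25,0],[-36,-25,0],[-36,-25,0],[-36,-25,0],[-36,-25,0]],"yaw":[0,0,0,0,0]}'
python3 -m inch '{"offset":[[-36,-25,0],[-36,-25,0],[-36,-25,0],[-36,-25,0],[-30,-25,0]],"yaw":[0,0,0,0,0]}'
python3 -m inch '{"offset":[[0,0,0],[0,0,0],[0,0,0],[0,0,0],[0,0,0]],"yaw":[0.146,0.146,0.146,0.146,0.146]}'
python3 -m inch '{"offset":[[0,0,0],[0,0,0],[0,0,0],[0,0,0],[0,0,0]],"yaw":[0.146,0.146,0.146,0.146,0.146]}'
python3 -m inch '{"offset":[[0,0,0],[0,0,0],[0,0,0],[0,0,0],[0,0,0]],"yaw":[0.146,0,0,0,0]}'
```

```text
t: 1.7
ee_pos: [0.3648, 0.3183, 0.2157]
eef_rot: [3.141, 0.0, 2.672]
contact_force: [0.3, -0.3, -0.3]
grip_width: 0.0577
gripper_force: 0.0
t: 2.2
ee_pos: [0.4688, 0.1252, 0.2158]
eef_rot: [3.141, 0.001, 2.672]
contact_force: [-0.1, 0.2, 0.1]
grip_width: 0.0173
gripper_force: 0.0
t: 2.7
ee_pos: [0.5677, -0.0655, 0.2155]
eef_rot: [3.141, 0.001, 2.671]
contact_force: [-0.5, -0.0, 0.6]
grip_width: 0.0006
gripper_force: 0.0
t: 3.2
ee_pos: [0.5667, -0.0635, 0.2154]
eef_rot: [-3.142, -0.0, 1.936]
contact_force: [0.4, 0.3, 0.2]
grip_width: 0.0002
gripper_force: 0.0
t: 3.7
ee_pos: [0.5667, -0.0634, 0.2154]
eef_rot: [-3.142, 0.0, 1.206]
contact_force: [-1.1, -0.1, -0.4]
grip_width: 0.0008
gripper_force: 0.0
t: 4.2
ee_pos: [0.5667, -0.0634, 0.2154]
eef_rot: [-3.142, 0.0, 1.067]
contact_force: [-0.3, 0.1, 0.5]
grip_width: 0.001
gripper_force: 0.0
```

```bash
python3 -m inch '{"offset":[[0,0,14],[0,0,14],[0,0,12],[0,0,7],[0,0,5]],"yaw":[0,0,0,0,0]}'; python3 - <<'E'
from h import *
a=[env.get_image(c)['image'][:,:,::-1] for c in('top','side')]
a=[cv2.resize(a[0][140:240,270:370],(400,400),interpolation=cv2.INTER_CUBIC),cv2.resize(a[1][150:250,280:380],(400,400),interpolation=cv2.INTER_CUBIC)]
cv2.imwrite('pics/c1.png',np.hstack(a))
E
```

```text
t: 4.7
ee_pos: [0.5659, -0.0633, 0.1618]
eef_rot: [-3.139, 0.001, 1.066]
contact_force: [-0.4, 0.2, -0.2]
grip_width: 0.0003
gripper_force: 0.0
```

View pics/c1.png

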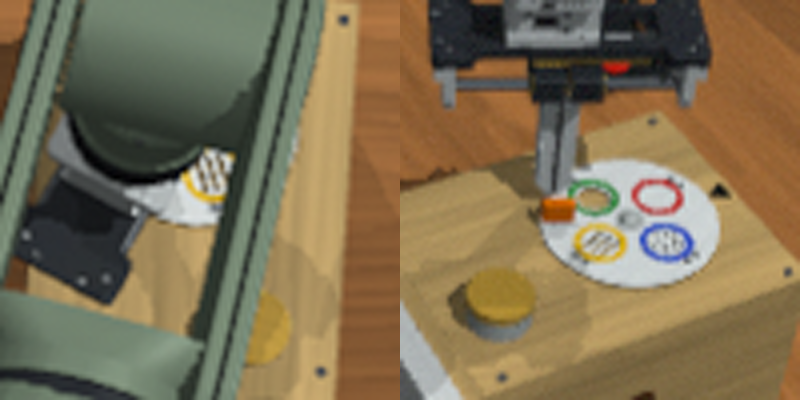

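```bash
python3 -m inch '{"offset":[[-3,0,0],[-3,0,0],[-3,0,0],[-3,0,0],[-1,0,0]],"yaw":[0,0,0,0,0]}'
python3 -m inch '{"offset":[[-3.6,-0.7,0],[-3.6,-0.7,0],[-3.6,-0.7,0],[-3.6,-0.7,0],[-3.6,-0.7,0]],"yaw":[-0.07,-0.07,-0.07,-0.07,-0.07]}'
python3 -m inch '{"offset":[[-3.6,-0.7,0],[-3.6,-0.7,0],[-3.6,-0.7,0],[-3.6,-0.7,0],[-3.6,-0.7,0]],"yaw":[-0.07,-0.07,-0.07,-0.07,-0.07]}'
python3 - <<'E'
from m import *
ims,o=measure(('side',))
s=env.get_state();print(s['ee_pos'],s['contact_force'])
cv2.imwrite('pics/c2.png',cv2.resize(ims['side']['image'][150:250,280:380,::-1],(500,500),interpolation=cv2.INTER_CUBIC))
E
```

```text
t: 5.3
ee_pos: [0.5604, -0.0752, 0.1637]
eef_rot: [3.141, -0.0, 1.065]
contact_force: [-0.3, -0.1, 0.0]
grip_width: 0.0003
gripper_force: 0.0
t: 5.8
ee_pos: [0.5505, -0.0901, 0.1635]
eef_rot: [-3.141, -0.001, 1.419]
contact_force: [-0.4, 0.2, -0.4]
grip_width: 0.0006
gripper_force: 0.3
t: 6.3
ee_pos: [0.5466, -0.108, 0.1634]
eef_rot: [-3.141, -0.001, 1.769]
contact_force: [-0.8, 0.9, 0.5]
grip_width: 0.0004
gripper_force: 0.3
side blue (array([ 0.6234, -0.1291]), 35, array([ 0.6227, -0.1296]))
side green (array([ 0.5789, -0.0976]), 8, array([ 0.582 , -0.0995]))
side yellow (array([ 0.5786, -0.1256]), 58, array([ 0.5773, -0.1351]))
side red (array([ 0.616 , -0.0853]), 29, array([ 0.6164, -0.0868]))
side orange (array([ 0.5477, -0.1189]), 28, array([ 0.5481, -0.1198]))
[ 0.5467 -0.1087  0.1634] [-0.5892  0.3935  0.4412]
```

View pics/c2.png

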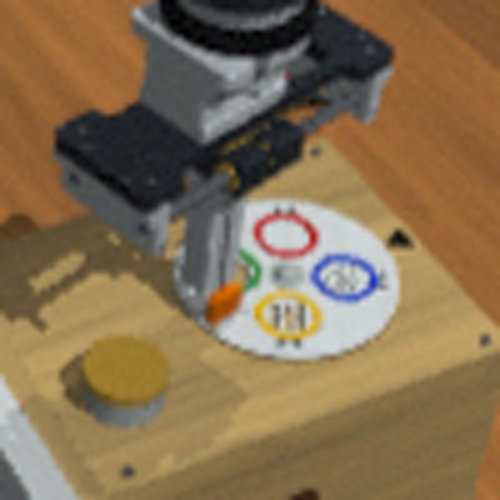

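The finger sits behind the tab (tab at crop (225,300)), and blue has turned to (345,277), about 31° short of the arrow at (400,238).

```bash
python3 -m inch '{"offset":[[-3.6,-0.7,0],[-3.6,-0.7,0],[-3.6,-0.7,0],[-3.6,-0.7,0],[-3.6,-0.7,0]],"yaw":[-0.07,-0.07,-0.07,-0.07,-0.07]}'
python3 - <<'E'
from m import *
ims,o=measure(('side',))
P=o['side'];b,r=P['blue'][0],P['red'][0];d=r-b
print('vent ang',np.degrees(np.arctan2(d[1],d[0]))-135, env.get_state()['contact_force'])
E
```

```text
t: 6.85
ee_pos: [0.5492, -0.1261, 0.1634]
eef_rot: [-3.141, -0.001, 2.117]
contact_force: [-1.5, 1.8, 0.3]
grip_width: 0.0006
gripper_force: 1.5
side blue (array([ 0.6283, -0.1194]), 36, array([ 0.6294, -0.1198]))
side yellow (array([ 0.5891, -0.1431]), 50, array([ 0.5877, -0.1437]))
side red (array([ 0.6111, -0.0839]), 11, array([ 0.6132, -0.0886]))
side orange (array([ 0.5529, -0.1371]), 21, array([ 0.5533, -0.1368]))
vent ang -19.206560273312093 [-0.8859  0.6587  0.2848]
```

```bash
python3 -m inch '{"offset":[[-3.6,-0.7,0],[-1.8,-0.4,0],[0,0,0],[0,0,0],[0,0,0]],"yaw":[-0.07,-0.035,0,0,0]}'
cat > l.py <<'E'
from m import *
ims,o=measure(('side',),0)
pv=np.array([.599,-.111]);P=o['side']
for n,g in dict(blue=0,yellow=-90,orange=-135,red=90,green=180).items():
    if n in P:
        d=P[n][0]-pv; print(n,P[n][1],round((np.degrees(np.arctan2(d[1],d[0]))-g+180)%360-180,1),round(np.hypot(*d),4))
print(env.get_state()['contact_force'])
E
python3 l.py
python3 -m inch '{"offset":[[-0.9,-0.2,0],[-0.9,-0.2,0],[0,0,0],[0,0,0],[0,0,0]],"yaw":[-0.0175,-0.0175,0,0,0]}'
python3 l.py
```

```text
t: 7.4
ee_pos: [0.5518, -0.1313, 0.1636]
eef_rot: [3.141, 0.001, 2.22]
contact_force: [0.4, 0.5, -0.3]
grip_width: 0.0004
gripper_force: 0.0
blue 34 -8.9 0.0309
yellow 47 50.1 0.0093
orange 21 -8.4 0.053
red 4 -32.9 0.0244
green 5 -9.9 0.048
[ 0.7438 -0.1715  0.3649]
t: 7.95
ee_pos: [0.5524, -0.1331, 0.1634]
eef_rot: [3.142, 0.0, 2.256]
contact_force: [-0.8, -0.1, -0.3]
grip_width: 0.0005
gripper_force: 0.0
blue 37 -5.9 0.0306
yellow 47 -7.8 0.0311
orange 19 -6.2 0.0515
green 5 -7.8 0.0489
[ 0.3739 -0.3386  0.3173]
```

```bash
python3 -m inch '{"offset":[[4,0,0],[8,0,0],[8,0,0],[0,0,-20],[0,0,-20]],"yaw":[0,0,0,0,0]}'
python3 -m inch '{"offset":[[45,0,0],[45,0,0],[45,0,0],[45,0,0],[45,0,0]],"yaw":[0,0,0,0,0]}'
python3 - <<'E'
from m import *
ims,o=measure(('top','side'),0)
g=dict(blue=0,yellow=-90,orange=-135,red=90,green=180); pv=np.array([.599,-.111])
for c in o:
    P=o[c]
    for n in g:
        if n in P:
            d=P[n][0]-pv; print(c,n,P[n][1],P[n][0],round((np.degrees(np.arctan2(d[1],d[0]))-g[n]+180)%360-180,1),round(np.hypot(*d),4))
a=ims['top']['image'][140:240,270:370,::-1];b=ims['side']['image'][150:250,280:380,::-1]
cv2.imwrite('pics/c3.png',np.hstack([cv2.resize(x,(400,400),interpolation=cv2.INTER_CUBIC) for x in(a,b)]))
E
```

```text
t: 8.5
ee_pos: [0.5384, -0.1164, 0.203]
eef_rot: [-3.14, -0.002, 2.256]
contact_force: [1.3, -0.2, -1.1]
grip_width: 0.0004
gripper_force: 0.0
t: 9.0
ee_pos: [0.3955, 0.0582, 0.2033]
eef_rot: [3.141, -0.0, 2.255]
contact_force: [0.8, 0.4, 0.7]
grip_width: 0.0008
gripper_force: 0.0
top blue 59 [ 0.6292 -0.1151] -7.7 0.0304
top yellow 118 [ 0.5834 -0.1316] -37.0 0.0258
top orange 22 [ 0.5586 -0.1459] -4.2 0.0534
top red 52 [ 0.5994 -0.0805] -0.7 0.0305
top green 45 [ 0.5649 -0.1106] -0.7 0.0341
side blue 38 [ 0.6295 -0.1141] -5.9 0.0306
side yellow 72 [ 0.5852 -0.1325] -32.7 0.0256
side orange 20 [ 0.5588 -0.1433] -6.2 0.0515
side red 31 [ 0.5988 -0.08  ] 0.4 0.031
side green 22 [ 0.5649 -0.1097] -2.2 0.0342
```

View pics/c3.png

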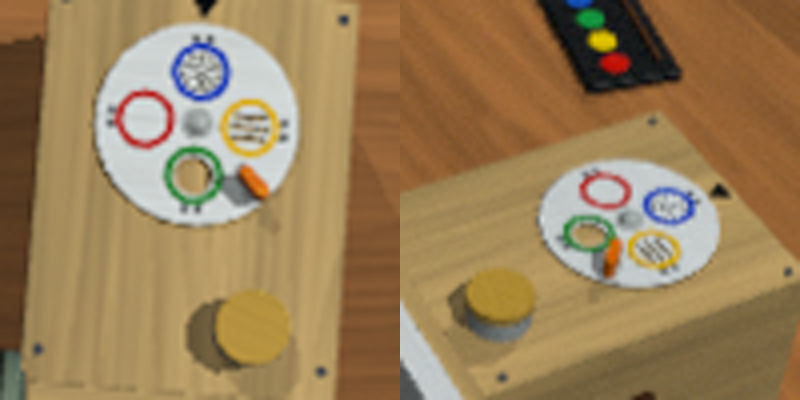

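The top crop shows blue at (201,71), directly between the disc centre (197,123) and the arrow (204,5). The tin hasn't moved, and the arm is clear. One last check: the hive's heading from its corner screws against the disc's heading.

```bash
python3 - <<'E'
from h import *
im=env.get_image('top'); g=cv2.cvtColor(im['image'],cv2.COLOR_RGB2GRAY).astype(float)
def nail(u,v):
    u,v=int(round(u)),int(round(v)); w=g[v-4:v+5,u-4:u+5]; w=np.clip(np.median(w)-20-w,0,None)
    y,x=np.mgrid[v-4:v+5,u-4:u+5]; return atz(im,((w*x).sum()/w.sum(),(w*y).sum()/w.sum()),.15)[:2]
rf,rb,lb,lf=[nail(*p) for p in((355.7,145),(350,233),(279.5,227.5),(286.5,139))]
a=lambda d:np.degrees(np.arctan2(d[1],d[0]))
print(rf,rb,lb,lf,a(rf-rb),a(lf-lb),a(lb-rb)-90,a(lf-rf)-90)
for n in('vent','entrance','pivot'):
    r=env.spot_point(n,'top'); print(n,r and atz(im,r[0]['xy'],.154))
E
```

```text
[ 0.66143515 -0.20916627] [ 0.4445203  -0.19180295] [ 0.45979284 -0.01528534] [ 0.67750565 -0.03206788] -4.5765813648176366 -4.4079683998496355 -4.944992434456992 -5.185008464546101
vent [ 0.6259203  -0.12478963  0.154     ]
entrance [ 0.6408347  -0.12007446  0.154     ]
pivot [ 0.59344972 -0.10579114  0.154     ]
```

```bash
python3 -c "
from cell import env
print(env.sign_off())"
```

```text
the job is handed in; nothing more can be done
None
```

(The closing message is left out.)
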